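Hang the keyhole spoon rack on its screw

ROBOT

A 6-joint arm with a two-finger parallel gripper is mounted at the origin on the work surface. World frame = base frame: x ahead of the robot, y to its left, z up, the work surface at z = 0. Lengths are in m, angles in rad, forces in N, time in s.
With the tool pointing down it reaches from about 0.425 to 0.95 m from the base axis. Payload 3.5 kg.
Tool frame: the origin (TCP) lies midway between the tips of the shut fingers; the grasp point (between the pads) lies r.pinch_z behind it (r.pinch_z is the distance from the TCP to the grasp point, in m); z points along the fingers, y is the line along which they close (so a half turn about z gives the same grasp; the last joint's range is limited). The gripper opens to 85 mm and grips with 20 to 120 N. Pads are 22 mm wide; open, the fingers measure 114 mm over their backs; the gripper's body (76 mm by 85 mm) begins 54 mm behind the grasp point. The pads swing forward as they close: fully open they stand 13 mm farther back than shut.
Start: joints at [1.11, 0.286, 1.577, -0, 1.279, -0.15], TCP at [0.206, 0.643, 0.231] pointing down, gripper open.
Joint ranges: [-2.77, 2.77], [-0.9, 2.22], [0.21, 2.48], [-1.53, 4.67], [0.24, 2.81], [-2.84, 2.84]. Speed limits (rad/s): [2.79, 2.79, 3.14, 3.14, 3.14, 3.14].

INTERFACE

Orientations are given as a unit quaternion [w, x, y, z].
In Python, from rig import r, optics gives the robot as it stands.
- The arm moves only by the shell command python3 -m pendant 'ROWS' [FORCE]. ROWS is JSON, one flat list of numbers, 7 for each row, row after row: the shift along the world's x, y, z normalised to -1 to 1, where 1 is 0.03 m, then the turn, a rotation vector about the world's x, y, z normalised to -1 to 1, where 1 is 0.12 rad, then the closure, from 0 (fully open) to 1 (shut). In form: [tx, ty, tz, ax, ay, az, hand, tx, ty, tz, ax, ay, az, hand, ...]. A call has 1 to 12 rows; each row shifts and turns the commanded pose from where the row before left it; what a row does not reach is not made up. A row lasts 1/12 s, in which the tool goes at most 41.7 mm and 7.16 degrees, less where a joint would pass 70% of its speed; a pose out of reach is approached as far as the arm can. A call with a number of a shift or a turn outside -1 to 1 is refused whole. A call with a gripper value outside its range is refused whole. The fingers move at their own pace and stop on an object; FORCE is the grip in N (left out, the last holds). Time passes only in rows, so rows that do not move let the fingers close. It gives the time, the measured TCP pose, the force, the opening and the grip force at its end, in the units of the state.
- r.get_state(): the state, without advancing time (a new reading comes with each control period).
- optics.camera(name): name is "scene" or "top" or "wrist"; returns a dict with "img" (400x640x3 uint8, blue, green, red), "fx", "fy", "cx", "cy" (pixels), "T" (4x4, takes a point from camera to world coordinates); the wrist camera has in their place "tool_from_camera" (4x4, takes a point from camera to tool coordinates, whose origin is the TCP and whose axes are the flange's). Camera axes: x right, y down, z forward; pixel columns grow to the right and rows downward; lengths in m; the calibration is good to about 2 mm. A picture is of the moment at which its call begins: read the wrist's pose just before it. There is no depth.
- r.finish_job(): hands the job in; it is judged then, once.
The state is a dict: "time_s": time; "q": joint angles; "joint_vel": joint speeds; "joint_efforts": joint torques, N m; "tcp_pos": TCP position; "tcp_rot": TCP orientation; "wrist_force": force on the tool from outside, world axes, zero at the start; "torque": the same for the moment, N m; "opening": finger opening in m; "grasp_force": force on a finger pad.
Only numpy, scipy, OpenCV 4.12 (cv2) and the standard library are available. Lean on these libraries where they do the work, as an engineer would, in place of code of your own. Each camera call takes 0.05 s, during which the arm holds its last target. There are 200 camera calls.

TASK

Lift the white spoon rack out of its wooden stand and hang it on the brass screw of the blue upright board: put the wide mouth of its keyhole over the screw head, press it gently back against the sprung rubber pad, and slide it straight down until the screw is fully home at the top end of the narrow slot, seating it with a push of some 5 to 10 N on the screw itself. Then let go, leaving the rack hanging level and flat against the pad. Feel your way without forcing it, never pushing on the screw with more than 16 N, and leave the glassware and bottles where they stand.

Things in the scene. Friction and masses are not known exactly. Their poses are not given: they have to be found in the camera images.
- rack: Loose white metal keyhole plate (spoon rack) 110 wide (y), 145 tall (z), 5 thick (x), 0.15 to 0.3 kg; red grip rail along the top edge, two small steel hooks on its front reaching 27 forward. Origin: centre of the bottom edge, mid-thickness; x out of its front, z up. Starts upright in the stand. Its keyhole goes right through, on the centre line.
- hole (a point): Centre of the keyhole's wide mouth, a rectangle 38 wide (y) and 34 tall, 45 above the rack's bottom edge, mid-thickness (rack axes). The slot opens in the middle of its flat upper edge, without a lead-in.
- slot (a point): Where the screw's axis lies when fully home at the closed top end of the keyhole's slot: 30 straight above hole, mid-thickness (rack axes). The slot is 10 wide.
- grip (a point): Centre of the red grip rail (10 thick in x, 25 high, 110 long in y), 132.5 above the rack's bottom edge (rack axes). Grip it here from above, one finger in front of the rail and one behind.
- stand: Fixed wooden stand, base 90 by 150, with a slot along its y in which the rack stands on edge: slot 6.4 wide, its floor 12 and its lips' tops 36 above the table. Origin: centre of the underside; axes as the rack's at the start. Lift the rack straight up by 25 or more to free it.
- board: Fixed upright blue board, 170 wide (y), 150 tall, 18 thick, on a wooden foot. Origin: at table height below the middle of its working face; x out of the working face (away from the robot), z up. A brass screw stands out of the face along x: shank 8 diameter, head 18 diameter, head underside 14 and head front 21 off the face. The hung rack's rail stays above the board's top.
- mark (a point): Mark on the board's working face, 130 above the table, where the screw was meant to go (board axes). It was driven by hand: the screw's axis truly lies up to 8 to either side (board y) and up to 6 above or below this point, different each time and not measured: find it by feel or sight.
- pad_face (a point): Middle of the front of the sprung black rubber pad behind the screw head, 72 wide, 34 high, 12 off the board (board axes). It yields 6 straight back: 3.5 N at first touch, 5 N at 3, 6.5 N at 6, then a stop. The rack's back must be 6 to 9 off the board to pass behind the head. Pad friction keeps a released rack from dropping home by itself: sliding it down takes 3 to 12 N, on top of which comes the push on the screw.
- jar: Loose amber jar with red lid, 58 diameter, 85 tall; bystander, leave alone. Origin: centre of the underside.
- vial: Loose small amber bottle with black cap, 36 diameter, 75 tall; bystander, leave alone. Origin: centre of the underside.
- bowl: Loose clear glass bowl, 110 diameter, 50 tall; bystander, leave alone. Origin: centre of the underside.
- flask: Loose white plastic bottle, 54 diameter, 130 tall; bystander, leave alone. Origin: centre of the underside.
Mind the look-alikes: they are no part of the job. Of the things that look like the board, the largest one is meant.

How it is judged:
On the way, in this order (a step that is already met when the one before it is completed fails the run):
1. the rack is lifted clear of its stand (contact force between rack and stand below 0.05 N and height (world z) of rack above 0.037 m), for 0.1 s.
2. the screw head has gone through the keyhole's wide mouth and the rack is pressed back past the underside of the head (y of screw_c1 in the frame of hole between -0.0105 and 0.0105 m and z of screw_c1 in the frame of hole between -0.01 and 0.012 m and x of screw_c1 in the frame of hole between 0.004 and 0.011 m), for 0.1 s.
3. the rack is pushed home: the slot's end bears on the screw's shank with at least 4 N, beyond the pad's drag (contact force between rack and screw_c0 above 4 N and z of screw_c1 in the frame of slot between -0.002 and 0.002 m and y of screw_c1 in the frame of slot between -0.0025 and 0.0025 m), for 0.1 s.
At the end, for the whole second after the job is handed in: The rack hangs on the screw, released and at rest: the screw's axis lies within 2 mm of fully home at the top end of the slot (and within 2.5 mm of its centre line), the plate is behind the screw head, upright within 3 degrees and parallel to the board within 3 degrees (y of screw_c1 in the frame of slot between -0.0025 and 0.0025 m and z of screw_c1 in the frame of slot between -0.002 and 0.002 m and x of screw_c1 in the frame of slot between 0.002 and 0.008 m and angle between rack's own z axis and vertical below 0.05 rad and angle between the x axis of rack and the x axis of board, either way round below 0.05 rad and linear speed of rack below 0.01 m/s and contact force between the fingers and rack below 0.01 N); the robot touches nothing.
It fails at once if the screw is pushed by the rack with more than 16 N, or the rack pressed on board, pad and screw with more than 35 N in all (contact force between rack and screw_c0 above 16 N or contact force between rack and screw_c1 above 16 N or contact force between rack and screw_c2 above 16 N or contact force between rack and board above 35 N).
It fails at once if the robot hits the board, pad or screw with more than 10 N (contact force between any of the arm, the fingers and board above 10 N).
It fails at once if a bystander (jar, vial, bowl or flask) is shifted by more than 15 mm or tipped (distance of any of jar, vial, bowl, flask from where it was at the start of the episode above 0.015 m or angle between any of jar, vial, bowl, flask's own z axis and vertical above 0.25 rad).
It also fails if it takes over 72 s, if anything falls off the work surface, if the arm or the gripper's body presses on something with over 40 N, if the wrist force passes 120 N, or if a joint passes its speed limit or range.

## Working session

There is one attempt and no reset: what is moved stays moved. The work goes in short steps, Python scripts to look and compute and a shell command to move; the robot and the scene stay as the last step left them, time stands still between calls to the robot, and variables do not carry over. Pictures are saved under pics/ and viewed, at most 10 in all, crops included, and the job is handed in when it is done.

```bash
mkdir -p pics; ls
python3 - <<'E'
from rig import r, optics
import cv2,numpy as np
s=r.get_state();print({k:np.round(v,3) for k,v in s.items()},r.pinch_z)
for n in("scene","top"):
    c=optics.camera(n);cv2.imwrite(f"pics/{n}0.png",c["img"]);print(n,c["fx"],c["fy"],c["cx"],c["cy"],np.round(c["T"],4).tolist())
E
```

```text
pics
{'time_s': np.float64(0.0), 'q': array([ 1.11 ,  0.287,  1.578, -0.   ,  1.279, -0.15 ]), 'joint_vel': array([ 0.001, -0.002, -0.001,  0.001,  0.   ,  0.001]), 'joint_efforts': array([-0.0000e+00, -4.0599e+01, -2.9262e+01, -0.0000e+00,  6.0000e-03,
        0.0000e+00]), 'tcp_pos': array([0.206, 0.642, 0.23 ]), 'tcp_rot': array([-0.   ,  0.155,  0.988, -0.001]), 'wrist_force': array([-0.318, -0.465,  0.281]), 'torque': array([-0.029, -0.017, -0.003]), 'grasp_force': np.float64(0.0), 'opening': np.float64(0.085)} 0.0187
scene 469.96503393470925 469.96503393470925 315.3017113809859 199.7501009497956 [[0.6792, 0.4178, -0.6035, 1.3014], [0.734, -0.3914, 0.5551, -0.6888], [-0.0043, -0.8199, -0.5724, 0.8008], [0.0, 0.0, 0.0, 1.0]]
top 412.36095664725406 412.36095664725406 322.3768621617129 198.5540115682688 [[0.0156, -0.9858, 0.1672, 0.3882], [-0.9997, -0.0127, 0.0189, -0.0074], [-0.0165, -0.1674, -0.9857, 1.0823], [0.0, 0.0, 0.0, 1.0]]
```

View pics/scene0.png

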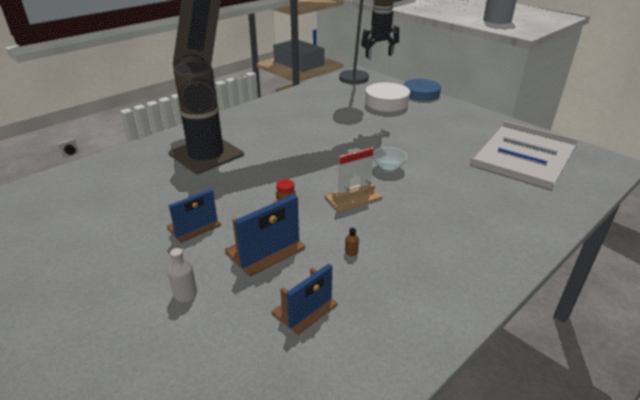

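View pics/top0.png

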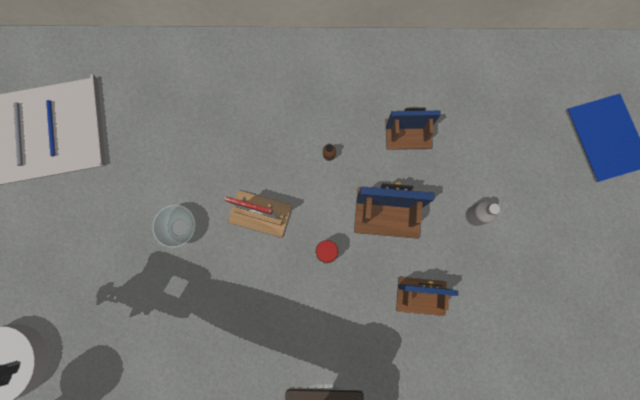

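Scene view: three blue boards, at (265,235), (193,215) and (305,297). The largest, at (265,235), is the one meant; it is at (395,197) in the top view. The white rack with its red rail is in the stand at (355,178), top (248,205), and nothing else looks like it. The bystanders are the jar at (285,190), vial at (352,243), bowl at (390,158) and flask at (180,277). Next is one enlarged crop to check these.

Run:
```python
import cv2,numpy as np
a=cv2.imread("pics/scene0.png");b=cv2.imread("pics/top0.png")
def cr(i,x,y,w,h): return cv2.resize(i[y:y+h,x:x+w],(400,300),interpolation=cv2.INTER_CUBIC)
o=np.vstack([np.hstack([cr(a,315,140,80,60+0),cr(a,220,190,100,75)]),np.hstack([cr(b,215,180,80,60),cr(b,345,175,100,75)])])
o=cv2.convertScaleAbs(o,alpha=1.4,beta=10)
cv2.imwrite("pics/crop1.png",o)
```

```text
(no output)
```

View pics/crop1.png

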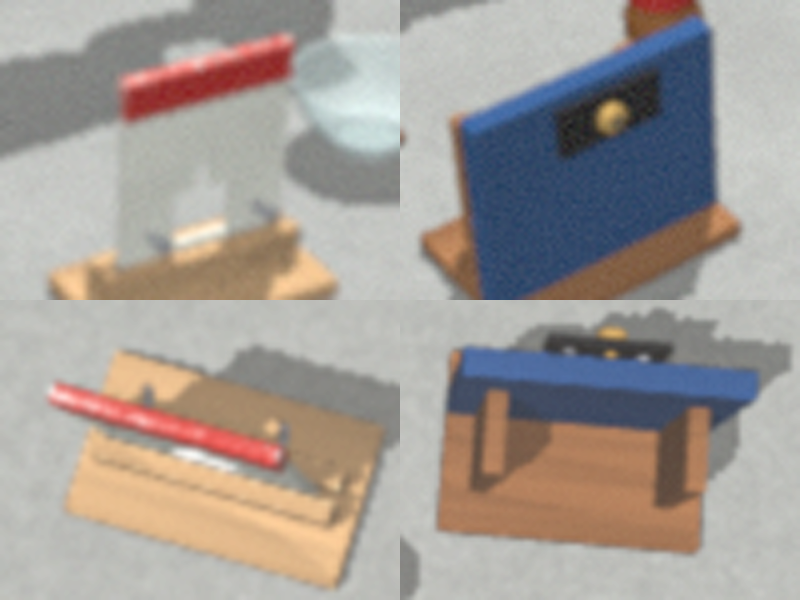

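```bash
cat > h.py <<'E'
from rig import r, optics
import numpy as np, cv2
def ray(c,u,v,T=None):
    T=c["T"] if T is None else T
    return T[:3,3],T[:3,:3]@np.array([(u-c["cx"])/c["fx"],(v-c["cy"])/c["fy"],1])
def atz(c,u,v,z,T=None):
    o,d=ray(c,u,v,T);return o+d*(z-o[2])/d[2]
def proj(c,p,T=None):
    T=c["T"] if T is None else T
    q=T[:3,:3].T@(np.asarray(p)-T[:3,3]);return np.array([c["cx"]+c["fx"]*q[0]/q[2],c["cy"]+c["fy"]*q[1]/q[2]])
E
python3 - <<'E'
from h import *
s=optics.camera("scene");t=optics.camera("top")
n=lambda p:np.round(p,4)
a,b=atz(t,225,198,.157),atz(t,272,211.6,.157);print("rail top",n(a),n(b),n((a+b)/2),np.linalg.norm(a-b),np.degrees(np.arctan2(*(a-b)[1::-1])))
a,b=atz(s,315+24.8,140+15,.157),atz(s,315+58.4,140+7.4,.157);print("rail scene",n(a),n(b),n((a+b)/2),np.linalg.norm(a-b),np.degrees(np.arctan2(*(b-a)[1::-1])))
for nm,c,p,q in(("top",t,(360.5,187.5),(435,193)),("scene",s,(237,223.2),(298,197))):
    a,b=atz(c,*p,.15),atz(c,*q,.15)
    if a[1]<b[1]:a,b=b,a
    m=(a+b)/2;yv=(a-b)/np.linalg.norm(a-b);x=np.array([yv[1],-yv[0],0]);print("board",nm,n(a),n(b),n(m),np.linalg.norm(a-b),"yaw",np.degrees(np.arctan2(x[1],x[0])))
    o,d=ray(s,273,219.5);P=o+d*((m+.021*x-o)@x)/(d@x);print(" screw",n(P),"rel y",(P-m)@yv)
E
```

```text
rail top [0.5436 0.2329 0.157 ] [0.5137 0.1241 0.157 ] [0.5286 0.1785 0.157 ] 0.11283644659827678 74.62650560131884
rail scene [0.5101 0.132  0.157 ] [0.5447 0.2327 0.157 ] [0.5274 0.1824 0.157 ] 0.10645573783394142 71.03746575189176
board top [ 0.5733 -0.0769  0.15  ] [ 0.5626 -0.2471  0.15  ] [ 0.5679 -0.162   0.15  ] 0.17057667401697904 yaw -3.6025333660161185
 screw [ 0.5886 -0.1682  0.1327] rel y -0.004935939599178761
board scene [ 0.5778 -0.0806  0.15  ] [ 0.5623 -0.2498  0.15  ] [ 0.57   -0.1652  0.15  ] 0.16991900794542927 yaw -5.257447544362327
 screw [ 0.5907 -0.1698  0.1347] rel y -0.0026627141679502458
```

```bash
python3 -m pendant '[0.67,-0.96,0,0,0,-0.81,0,0.67,-0.96,0,0,0,-0.81,0,0.67,-0.96,0,0,0,-0.81,0,0.67,-0.96,0,0,0,-0.81,0,0.67,-0.96,0,0,0,-0.81,0,0.67,-0.96,0,0,0,-0.81,0,0.67,-0.96,0,0,0,-0.81,0,0.67,-0.96,0,0,0,-0.81,0]'; python3 -m pendant '[0.67,-0.96,0,0,0,-0.81,0,0.67,-0.96,0,0,0,-0.81,0,0.67,-0.96,0,0,0,-0.81,0,0.67,-0.96,0,0,0,-0.81,0,0.67,-0.96,0,0,0,-0.81,0,0.67,-0.96,0,0,0,-0.81,0,0.67,-0.96,0,0,0,-0.81,0,0.67,-0.96,0,0,0,-0.81,0,0,0,0,0,0,0,0,0,0,0,0,0,0,0,0,0,0,0,0,0,0]'
python3 - <<'E'
from h import *
from scipy.spatial.transform import Rotation as R
s=r.get_state();w,x,y,z=s["tcp_rot"];T=np.eye(4);T[:3,:3]=R.from_quat([x,y,z,w]).as_matrix();T[:3,3]=s["tcp_pos"]
c=optics.camera("wrist");cv2.imwrite("pics/w1.png",c["img"]);print(np.round(T,4),s["q"],s["wrist_force"])
np.savez("w1.npz",T=T@c["tool_from_camera"],fx=c["fx"],fy=c["fy"],cx=c["cx"],cy=c["cy"])
print(np.round(c["tool_from_camera"],4),c["fx"])
E
```

```text
time_s: 0.87
tcp_pos: [0.3677, 0.4107, 0.2312]
tcp_rot: [0.0, 0.52, 0.854, -0.0]
wrist_force: [0.9, -0.4, 0.3]
opening: 0.0856
grasp_force: 0.0
time_s: 1.78
tcp_pos: [0.5276, 0.182, 0.231]
tcp_rot: [-0.0, 0.803, 0.596, -0.0]
wrist_force: [0.1, 0.5, 0.3]
opening: 0.085
grasp_force: 0.0
[[ 2.906e-01  9.568e-01 -1.000e-03  5.276e-01]
 [ 9.568e-01 -2.906e-01  4.000e-04  1.820e-01]
 [ 1.000e-04 -1.000e-03 -1.000e+00  2.310e-01]
 [ 0.000e+00  0.000e+00  0.000e+00  1.000e+00]] [1.50183320e-01 3.01534132e-02 1.86653729e+00 5.31293360e-04
 1.24581439e+00 4.44895434e-01] [0.07862085 0.53518982 0.26956582]
[[ 1.200e-03 -9.446e-01 -3.284e-01  8.470e-02]
 [ 1.000e+00  1.100e-03  4.000e-04  1.000e-04]
 [-1.000e-04 -3.284e-01  9.446e-01 -1.416e-01]
 [ 0.000e+00  0.000e+00  0.000e+00  1.000e+00]] 314.8946359116177
```

View pics/w1.png

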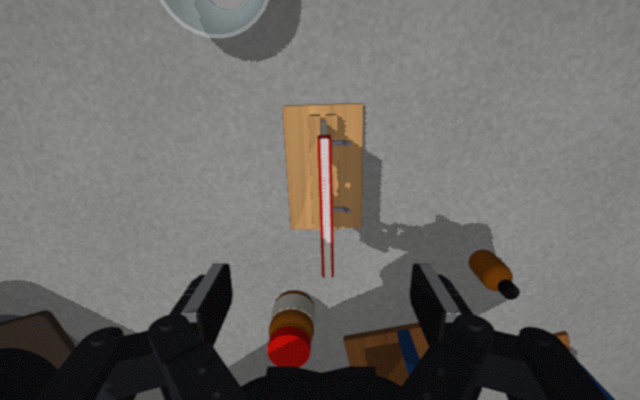

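The wrist view shows the stand and the rack's rail, with the rail running from (325,137) to (327,277). The jar is at (290,330) and the vial at (495,275).

Run:
```python
from h import *
c=dict(np.load("w1.npz"));T=c["T"]
a,b=atz(c,325,137,.157,T),atz(c,327,277,.157,T)
print(a,b,(a+b)/2,np.linalg.norm(a-b),"yaw",np.degrees(np.arctan2(-(a-b)[0],(a-b)[1])))
print("jar lid",atz(c,289,348,.085,T),"vial",atz(c,508,289,.075,T))
```

```text
[0.54651126 0.23408873 0.157     ] [0.51675745 0.12854593 0.157     ] [0.53163436 0.18131733 0.157     ] 0.10965660903540356 yaw -15.743794180434532
jar lid [0.43597131 0.00539141 0.085     ] vial [0.69082397 0.00473857 0.075     ]
```

```bash
python3 -m pendant '[0.13,-0.02,-0.7,0,0,0.17,0,0,0,-0.7,0,0,0,0,0,0,-0.7,0,0,0,0,0,0,-0.7,0,0,0,0,0,0,-0.7,0,0,0,0,0,0,0,0,0,0,0,0,0,0,0,0,0,0.5]' 60; python3 -m pendant '[0,0,0,0,0,0,0.7,0,0,0,0,0,0,0.85,0,0,0,0,0,0,1,0,0,0,0,0,0,1,0,0,0,0,0,0,1,0,0,0,0,0,0,1,0,0,0,0,0,0,1,0,0,0,0,0,0,1]'
```

```text
time_s: 2.42
tcp_pos: [0.5303, 0.1823, 0.1253]
tcp_rot: [-0.001, 0.797, 0.605, -0.001]
wrist_force: [0.1, -0.2, 1.2]
opening: 0.0755
grasp_force: 0.0
time_s: 3.08
tcp_pos: [0.5322, 0.1814, 0.1273]
tcp_rot: [0.0, 0.797, 0.604, 0.0]
wrist_force: [-1.2, -0.7, 5.2]
opening: 0.0092
grasp_force: 59.8
```

```bash
python3 -m pendant '[0,0,0.2,0,0,0,1,0,0,0.2,0,0,0,1,0,0,0.3,0,0,0,1,0,0,0.5,0,0,0,1,0,0,0.7,0,0,0,1,0,0,0.7,0,0,0,1,0,0,0.7,0,0,0,1,0,0,0.5,0,0,0,1,0,0,0,0,0,0,1,0,0,0,0,0,0,1]' 60
python3 - <<'E'
from h import *
c=optics.camera("scene");cv2.imwrite("pics/s2.png",c["img"])
E
```

```text
time_s: 3.92
tcp_pos: [0.5322, 0.1813, 0.2412]
tcp_rot: [0.0, 0.797, 0.604, 0.001]
wrist_force: [0.5, -0.1, -3.8]
opening: 0.0093
grasp_force: 58.8
```

```bash
python3 -m pendant '[0.44,-0.84,0,0,0,0.12,1,0.44,-0.84,0,0,0,0.12,1,0.44,-0.84,0,0,0,0.12,1,0.44,-0.84,0,0,0,0.12,1,0.44,-0.84,0,0,0,0.12,1,0.44,-0.84,0,0,0,0.12,1,0.44,-0.84,0,0,0,0.12,1]'; python3 -m pendant '[0,-0.84,0,0,0,0.12,1,0,-0.84,0,0,0,0.12,1,0,-0.84,0,0,0,0.12,1,0,-0.84,0,0,0,0.11,1,0,-0.84,0,0,0,0.11,1,0,-0.84,0,0,0,0.11,1,0,-0.7,0,0,0,0.11,1,0,0,0,0,0,0,1,0,0,0,0,0,0,1,0,0,0,0,0,0,1]'
python3 - <<'E'
from h import *
from scipy.spatial.transform import Rotation as R
s=r.get_state();w,x,y,z=s["tcp_rot"];T=np.eye(4);T[:3,:3]=R.from_quat([x,y,z,w]).as_matrix();T[:3,3]=s["tcp_pos"]
c=optics.camera("wrist");cv2.imwrite("pics/w2.png",cv2.resize(c["img"],(800,500),interpolation=cv2.INTER_CUBIC));print(np.round(T,4),s["q"],s["wrist_force"])
np.savez("w2.npz",T=T@c["tool_from_camera"],tcp=T,fx=c["fx"],fy=c["fy"],cx=c["cx"],cy=c["cy"])
i=optics.camera("scene")["img"];cv2.imwrite("pics/s3.png",cv2.resize(i[130:280,200:360],(800,750),interpolation=cv2.INTER_CUBIC)[:600])
E
```

```text
time_s: 4.55
tcp_pos: [0.6236, 0.0037, 0.2375]
tcp_rot: [-0.002, 0.766, 0.643, -0.001]
wrist_force: [0.2, 0.8, -2.8]
opening: 0.0093
grasp_force: 58.8
time_s: 5.38
tcp_pos: [0.6235, -0.1666, 0.2383]
tcp_rot: [-0.002, 0.734, 0.679, -0.0]
wrist_force: [0.1, -0.3, -2.2]
opening: 0.0091
grasp_force: 58.9
[[ 0.0782  0.9969 -0.003   0.6235]
 [ 0.9969 -0.0782  0.002  -0.1666]
 [ 0.0018 -0.0032 -1.      0.2383]
 [ 0.      0.      0.      1.    ]] [-4.18338467e-01  2.18884430e-01  1.64494474e+00  6.17174345e-04
  1.28134624e+00 -3.40190753e-01] [ 0.09441258 -0.30910225 -2.18286101]
```

View pics/w2.png

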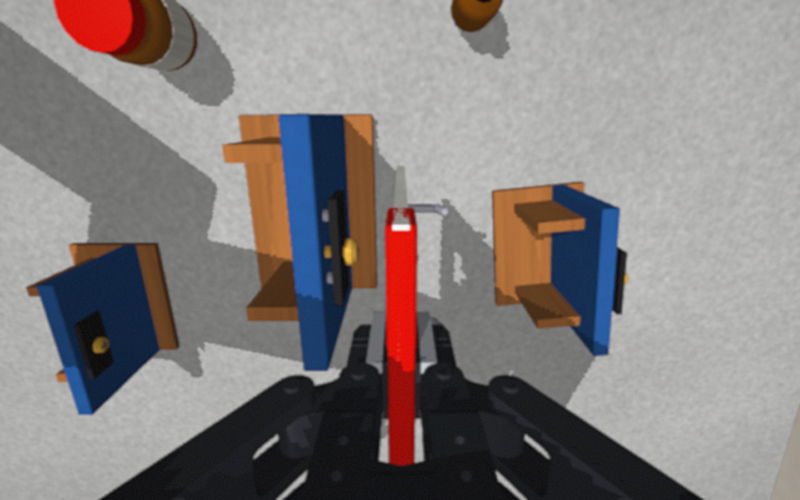

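View pics/s3.png

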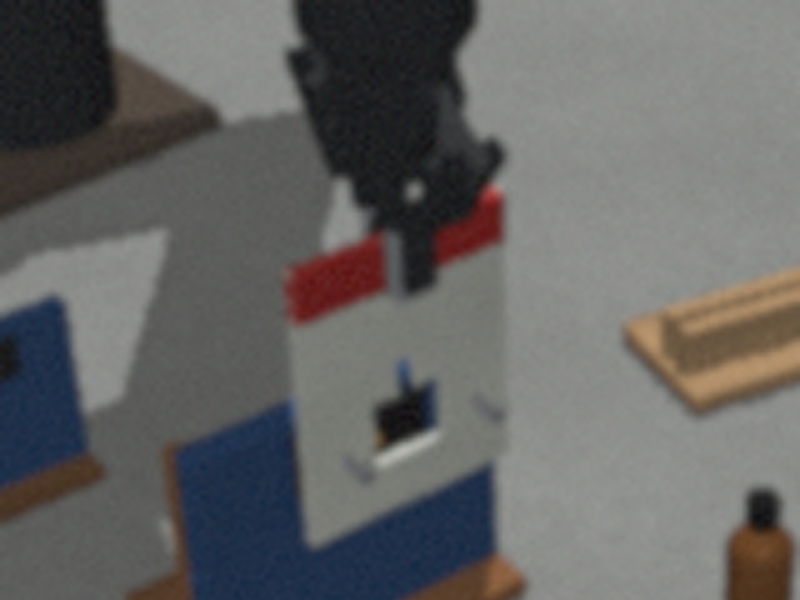

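The wrist view shows the board's top front edge running from (311,114) to (328,369), at 1.25 scale. The screw head is at about (350,251), the rail's end-top edge at (401,226), and the rail lies along the tool axis. In the scene crop the screw shows in the lower left of the mouth, at about (380,437), so the rack has to come down and a little to -y.

Run:
```python
from h import *
c=dict(np.load("w2.npz"));T=c["T"];t=c["tcp"]
k=1/1.25
a,b=atz(c,311*k,114*k,.15,T),atz(c,328*k,369*k,.15,T)
m=(a+b)/2;yv=(a-b)/np.linalg.norm(a-b);x=np.array([yv[1],-yv[0],0]);print(a,b,m,np.linalg.norm(a-b),"yaw",np.degrees(np.arctan2(x[1],x[0])))
e=atz(c,401*k,226*k,t[2,3]+.0297,T);ty=t[:3,1]*[1,1,0];tx=t[:3,0]
print("rail end",e,"rel tcp x,y:",(e-t[:3,3])@ty,(e-t[:3,3])@tx)
for z in(.130,.134,.138):
    p=atz(c,350*k,251*k,z,T);print("screw",z,p,"off",(p-m)@x,"y",(p-m)@yv)
# scene: fixed screw obs with board from wrist
s=optics.camera("scene");o,d=ray(s,273,219.5);P=o+d*((m+.021*x-o)@x)/(d@x);print("scene screw",P,(P-m)@yv)
# scene: triangulate mouth in s3 vs expectation
f=lambda u,v:(200+u/5,130+v/5)
for dy in(0,.002,-.002):
  h=t[:3,3]+[0,0,-.0703]+tx*dy*[1,1,0]
  print("slot top pred",[np.round((proj(s,h+tx*q+np.array([0,0,w]))-[200,130])*5) for q,w in((-.019,.017),(.019,.017),(0,.035),(-.019,-.017),(.019,-.017),(-.055,-.045),(.055,-.045))])
```

```text
[ 0.58043052 -0.07829434  0.15      ] [ 0.56694053 -0.24412134  0.15      ] [ 0.57368552 -0.16120784  0.15      ] 0.16637480122343362 yaw -4.650757791003688
rail end [ 0.62794941 -0.11341289  0.26803923] rel tcp x,y: 0.0002473329313573336 0.05344602556574714
screw 0.13 [ 0.58904999 -0.16625348  0.13      ] off 0.01572299099731731 y -0.003783237891912897
screw 0.134 [ 0.58971569 -0.16491381  0.134     ] off 0.01627787479180397 y -0.0023940085943522866
screw 0.138 [ 0.59038139 -0.16357415  0.138     ] off 0.01683275858629074 y -0.0010047792967916396
scene screw [ 0.59386833 -0.1721061   0.1376156 ] -0.009225914545602117
slot top pred [array([375., 403.]), array([445., 372.]), array([408., 355.]), array([379., 464.]), array([447., 432.]), array([316., 544.]), array([511., 451.])]
slot top pred [array([379., 402.]), array([448., 370.]), array([412., 353.]), array([383., 462.]), array([451., 431.]), array([320., 542.]), array([514., 449.])]
slot top pred [array([371., 405.]), array([441., 374.]), array([405., 356.]), array([375., 466.]), array([444., 434.]), array([312., 546.]), array([508., 452.])]
```

```bash
python3 -m pendant '[0,-0.06,-0.3,0,0,-0.02,1,0,0,-0.4,0,0,0,1,0,0,-0.43,0,0,0,1,-0.35,0.03,0,0,0,0,1,-0.35,0.03,0,0,0,0,1,0,0,0,0,0,0,1,0,0,0,0,0,0,1,0,0,0,0,0,0,1]'
python3 - <<'E'
from h import *
s=r.get_state();print(s["tcp_pos"],s["wrist_force"],s["torque"])
i=optics.camera("scene")["img"];cv2.imwrite("pics/s4.png",cv2.resize(i[180:240,230:310],(800,600),interpolation=cv2.INTER_CUBIC))
E
```

```text
time_s: 6.2
tcp_pos: [0.6035, -0.1673, 0.2059]
tcp_rot: [-0.0, 0.735, 0.678, 0.0]
wrist_force: [-0.2, 0.5, -3.2]
opening: 0.0091
grasp_force: 59.1
[ 0.60354059 -0.16727253  0.20591977] [-0.21242151  0.48941495 -3.22393673] [-0.04142755  0.0519429   0.03991252]
```

View pics/s4.png

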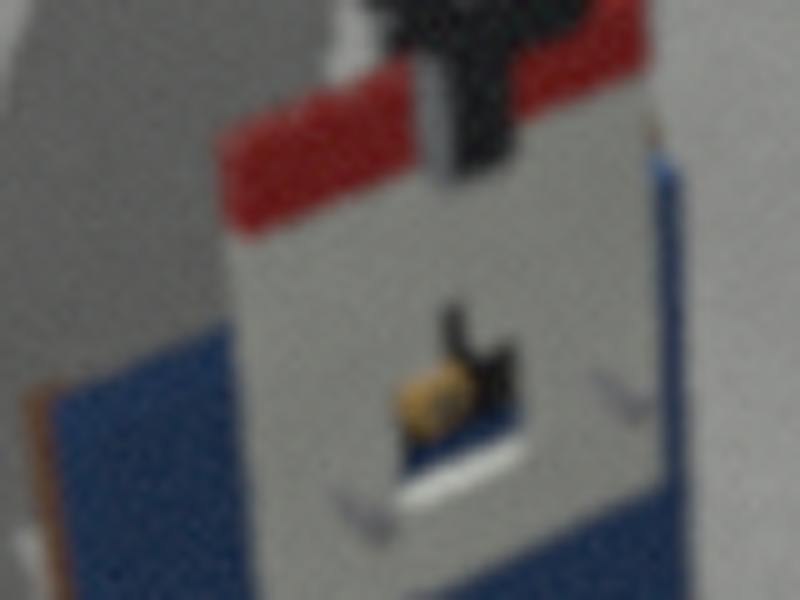

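The head shows through the mouth at (435,402) in the 10x crop, with the slot top at (455,308). Next I measure the head against the mouth in the same picture.

Run:
```python
from h import *
s=optics.camera("scene");st=r.get_state();p=np.array(st["tcp_pos"]);yaw=np.radians(-4.65)
x=np.array([np.cos(yaw),np.sin(yaw),0]);y=np.array([-x[1],x[0],0]);z=np.array([0,0,1.])
h=p-.0703*z-.0008*y
pr=lambda q:(proj(s,q)-[230,180])*10
for n,a,b in(("slot top",0,.035),("tl",-.019,.017),("tr",.019,.017),("bl",-.019,-.017),("br",.019,-.017),("railtop L",-.055,.1),("rail bot L",-.055,.075)):
    print(n,np.round(pr(h+a*y+b*z+x*(.005 if "rail" in n else .0025))))
for off in((0,0),(-5,0)):
  o,d=ray(s,230+(435-off[0])/10,180+(402-off[1])/10)
  for X in(.012,.008):   # head front behind plate mid by X
    P=o+d*((h-X*x-o)@x)/(d@x);print(off,X,"screw rel hole y,z mm",(P-h)@y*1e3,(P-h)@z*1e3)
```

```text
slot top [468. 295.]
tl [403. 390.]
tr [540. 328.]
bl [412. 507.]
br [546. 444.]
railtop L [246. 149.]
rail bot L [255. 244.]
(0, 0) 0.012 screw rel hole y,z mm -1.940272517954585 -3.326222737374734
(0, 0) 0.008 screw rel hole y,z mm -4.397236616286372 0.23848835311621186
(-5, 0) 0.012 screw rel hole y,z mm -0.5755255481961603 -3.975337545361751
(-5, 0) 0.008 screw rel hole y,z mm -3.039772334819622 -0.407162588735438
```

```bash
python3 -m pendant '[0,0,-0.07,0,0,0,1,-0.1,0.008,0,0,0,0,1,-0.1,0.008,0,0,0,0,1,-0.1,0.008,0,0,0,0,1,0,0,0,0,0,0,1]'; python3 -m pendant '[-0.07,0.005,0,0,0,0,1,-0.07,0.005,0,0,0,0,1,0,0,0,0,0,0,1]';  python3 -m pendant '[-0.03,0.002,0,0,0,0,1,0,0,0,0,0,0,1,0,0,0,0,0,0,1]'
```

```text
time_s: 6.72
tcp_pos: [0.5937, -0.1665, 0.2043]
tcp_rot: [-0.0, 0.735, 0.678, -0.0]
wrist_force: [0.5, 0.5, -2.3]
opening: 0.0096
grasp_force: 59.1
time_s: 6.97
tcp_pos: [0.5897, -0.1663, 0.2044]
tcp_rot: [-0.0, 0.735, 0.678, -0.0]
wrist_force: [1.5, -0.9, -3.1]
opening: 0.009
grasp_force: 59.0
time_s: 7.22
tcp_pos: [0.5892, -0.1663, 0.2044]
tcp_rot: [0.0, 0.735, 0.678, 0.0]
wrist_force: [0.9, -0.2, -3.6]
opening: 0.0092
grasp_force: 59.0
```

```bash
for i in 1; do python3 -m pendant '[-0.05,0.004,0,0,0,0,1,0,0,0,0,0,0,1,0,0,0,0,0,0,1]';  python3 -m pendant '[-0.05,0.004,0,0,0,0,1,0,0,0,0,0,0,1,0,0,0,0,0,0,1]'; python3 -m pendant '[-0.05,0.004,0,0,0,0,1,0,0,0,0,0,0,1,0,0,0,0,0,0,1]'; done | grep -E "tcp_pos|wrist"
```

```text
tcp_pos: [0.5876, -0.1661, 0.2043]
wrist_force: [-0.0, 0.7, -2.4]
tcp_pos: [0.5867, -0.1661, 0.2045]
wrist_force: [2.4, -1.4, -2.8]
tcp_pos: [0.5853, -0.166, 0.2045]
wrist_force: [2.7, -1.2, -4.8]
```

```bash
(python3 -m pendant '[0.1,-0.008,0,0,0,0,1,0,0,0,0,0,0,1,0,0,0,0,0,0,1]'; python3 -m pendant '[0.01,0.1,0,0,0,0,1,0.01,0.1,0,0,0,0,1,0,0,0,0,0,0,1,0,0,0,0,0,0,1]'; for i in 1; do python3 -m pendant '[0,0.03,0,0,0,0,1,0,0,0,0,0,0,1,0,0,0,0,0,0,1]'; python3 -m pendant '[0,0.03,0,0,0,0,1,0,0,0,0,0,0,1,0,0,0,0,0,0,1]'; python3 -m pendant '[0,0.03,0,0,0,0,1,0,0,0,0,0,0,1,0,0,0,0,0,0,1]';done)| grep -E "tcp_pos|wrist"
```

```text
tcp_pos: [0.5873, -0.1661, 0.2044]
wrist_force: [0.2, -0.0, -2.5]
tcp_pos: [0.5879, -0.1597, 0.2041]
wrist_force: [0.1, 0.6, -3.3]
tcp_pos: [0.5882, -0.1592, 0.2042]
wrist_force: [0.2, -0.1, -1.8]
tcp_pos: [0.5883, -0.1583, 0.2043]
wrist_force: [0.3, -0.1, -2.3]
tcp_pos: [0.5883, -0.1574, 0.2044]
wrist_force: [1.1, -1.0, -2.6]
```

```bash
( python3 -m pendant '[0,0.03,0,0,0,0,1,0,0,0,0,0,0,1,0,0,0,0,0,0,1]'; python3 -m pendant '[0,0.03,0,0,0,0,1,0,0,0,0,0,0,1,0,0,0,0,0,0,1]'; python3 -m pendant '[0,0.02,0,0,0,0,1,0,0,0,0,0,0,1,0,0,0,0,0,0,1]')| grep -E "tcp_pos|wrist"
```

```text
tcp_pos: [0.5883, -0.1565, 0.2043]
wrist_force: [0.9, 0.9, -2.5]
tcp_pos: [0.5883, -0.1556, 0.2043]
wrist_force: [0.3, -0.6, -2.8]
tcp_pos: [0.5883, -0.155, 0.2043]
wrist_force: [0.5, -0.1, -2.3]
```

```bash
( python3 -m pendant '[0,0.03,0,0,0,0,1,0,0,0,0,0,0,1,0,0,0,0,0,0,1]'; python3 -m pendant '[0,0.03,0,0,0,0,1,0,0,0,0,0,0,1,0,0,0,0,0,0,1]'; python3 -m pendant '[0,0.03,0,0,0,0,1,0,0,0,0,0,0,1,0,0,0,0,0,0,1]')| grep -E "tcp_pos|wrist"
```

```text
tcp_pos: [0.5883, -0.1543, 0.2043]
wrist_force: [1.0, -0.5, -3.1]
tcp_pos: [0.5883, -0.1538, 0.2043]
wrist_force: [-0.2, -2.3, -3.4]
tcp_pos: [0.5883, -0.1533, 0.2043]
wrist_force: [0.7, -5.9, -4.1]
```

```bash
( python3 -m pendant '[0,-0.1,0,0,0,0,1,-0.01,-0.1,0,0,0,0,1,-0.01,-0.1,0,0,0,0,1,-0.01,-0.1,0,0,0,0,1,0,-0.1,0,0,0,0,1,0,-0.05,0,0,0,0,1,0,0,0,0,0,0,1,0,0,0,0,0,0,1]'; python3 -m pendant '[0,-0.04,0,0,0,0,1,0,0,0,0,0,0,1,0,0,0,0,0,0,1]'; python3 -m pendant '[0,-0.03,0,0,0,0,1,0,0,0,0,0,0,1,0,0,0,0,0,0,1]'; python3 -m pendant '[0,-0.03,0,0,0,0,1,0,0,0,0,0,0,1,0,0,0,0,0,0,1]')| grep -E "tcp_pos|wrist"
```

```text
tcp_pos: [0.5874, -0.1688, 0.2043]
wrist_force: [0.2, 0.5, -3.1]
tcp_pos: [0.5874, -0.17, 0.2043]
wrist_force: [-0.4, -0.2, -2.7]
tcp_pos: [0.5874, -0.1709, 0.2044]
wrist_force: [-0.1, 0.0, -3.0]
tcp_pos: [0.5874, -0.1719, 0.2043]
wrist_force: [0.7, 0.1, -2.2]
```

```bash
( python3 -m pendant '[0,-0.03,0,0,0,0,1,0,0,0,0,0,0,1,0,0,0,0,0,0,1]'; python3 -m pendant '[0,-0.03,0,0,0,0,1,0,0,0,0,0,0,1,0,0,0,0,0,0,1]'; python3 -m pendant '[0,-0.03,0,0,0,0,1,0,0,0,0,0,0,1,0,0,0,0,0,0,1]')| grep -E "tcp_pos|wrist"
```

```text
tcp_pos: [0.5874, -0.1728, 0.2043]
wrist_force: [-0.3, -0.7, -2.1]
tcp_pos: [0.5874, -0.1737, 0.2043]
wrist_force: [-0.1, 0.8, -1.9]
tcp_pos: [0.5874, -0.1745, 0.2043]
wrist_force: [0.1, -0.2, -3.5]
```

```bash
( python3 -m pendant '[0,-0.03,0,0,0,0,1,0,0,0,0,0,0,1,0,0,0,0,0,0,1]'; python3 -m pendant '[0,-0.02,0,0,0,0,1,0,0,0,0,0,0,1,0,0,0,0,0,0,1]'; python3 -m pendant '[0,-0.02,0,0,0,0,1,0,0,0,0,0,0,1,0,0,0,0,0,0,1]')| grep -E "tcp_pos|wrist"
```

```text
tcp_pos: [0.5874, -0.175, 0.2042]
wrist_force: [-0.8, 1.8, -3.0]
tcp_pos: [0.5874, -0.1753, 0.2042]
wrist_force: [0.8, 3.5, -2.4]
tcp_pos: [0.5873, -0.1758, 0.2041]
wrist_force: [0.4, 4.9, -2.7]
```

```bash
( python3 -m pendant '[0,0.1,0,0,0,0,1,0,0.1,0,0,0,0,1,0,0.1,0,0,0,0,1,0,0.1,0,0,0,0,1,0,0,0,0,0,0,1,0,0,0,0,0,0,1]'; python3 -m pendant '[-0.05,0.004,0,0,0,0,1,0,0,0,0,0,0,1,0,0,0,0,0,0,1]'; python3 -m pendant '[-0.05,0.004,0,0,0,0,1,0,0,0,0,0,0,1,0,0,0,0,0,0,1]';python3 -m pendant '[-0.05,0.004,0,0,0,0,1,0,0,0,0,0,0,1,0,0,0,0,0,0,1]')| grep -E "tcp_pos|wrist"
```

```text
tcp_pos: [0.5874, -0.1648, 0.2044]
wrist_force: [1.1, 0.2, -2.5]
tcp_pos: [0.5867, -0.1649, 0.2046]
wrist_force: [3.0, -0.4, -5.1]
tcp_pos: [0.5849, -0.1647, 0.2046]
wrist_force: [4.2, -0.4, -4.6]
tcp_pos: [0.5833, -0.1646, 0.2046]
wrist_force: [4.8, -1.4, -5.4]
```

```bash
( python3 -m pendant '[-0.035,0.006,0,0,0,0,1,0,0,0,0,0,0,1,0,0,0,0,0,0,1]'; python3 -m pendant '[0,0,-0.05,0,0,0,1,0,0,-0.05,0,0,0,1,0,0,0,0,0,0,1,0,0,0,0,0,0,1]'; python3 -m pendant '[0,0,-0.05,0,0,0,1,0,0,-0.05,0,0,0,1,0,0,0,0,0,0,1,0,0,0,0,0,0,1]')| grep -E "tcp_|wrist"
```

```text
tcp_pos: [0.5824, -0.1644, 0.2046]
tcp_rot: [0.001, 0.735, 0.678, 0.0]
wrist_force: [5.4, -1.4, -4.0]
tcp_pos: [0.5831, -0.1645, 0.203]
tcp_rot: [0.002, 0.735, 0.678, 0.001]
wrist_force: [4.6, -0.2, -0.5]
tcp_pos: [0.5831, -0.1645, 0.2001]
tcp_rot: [0.002, 0.735, 0.678, 0.001]
wrist_force: [5.5, 0.0, -0.7]
```

```bash
( python3 -m pendant '[0,0,-0.05,0,0,0,1,0,0,-0.05,0,0,0,1,0,0,0,0,0,0,1,0,0,0,0,0,0,1]'; python3 -m pendant '[0,0,-0.05,0,0,0,1,0,0,0,0,0,0,1,0,0,0,0,0,0,1]';python3 -m pendant '[0,0,-0.03,0,0,0,1,0,0,0,0,0,0,1,0,0,0,0,0,0,1]')| grep -E "tcp_p|wrist"
```

```text
tcp_pos: [0.583, -0.1645, 0.197]
wrist_force: [5.2, -0.7, -0.9]
tcp_pos: [0.5831, -0.1645, 0.1956]
wrist_force: [5.7, -0.8, -0.2]
tcp_pos: [0.5831, -0.1645, 0.1948]
wrist_force: [5.4, 0.5, -0.3]
```

```bash
( python3 -m pendant '[0,0,-0.03,0,0,0,1,0,0,0,0,0,0,1,0,0,0,0,0,0,1]'; python3 -m pendant '[0,0,-0.03,0,0,0,1,0,0,0,0,0,0,1,0,0,0,0,0,0,1]';python3 -m pendant '[0,0,-0.03,0,0,0,1,0,0,0,0,0,0,1,0,0,0,0,0,0,1]')| grep -E "tcp_p|wrist"
```

```text
tcp_pos: [0.5831, -0.1645, 0.1939]
wrist_force: [5.2, -0.6, 0.4]
tcp_pos: [0.5832, -0.1646, 0.193]
wrist_force: [5.2, -1.0, 0.4]
tcp_pos: [0.5832, -0.1645, 0.1921]
wrist_force: [5.9, -1.0, -0.1]
```

```bash
( python3 -m pendant '[0,0,-0.03,0,0,0,1,0,0,0,0,0,0,1,0,0,0,0,0,0,1]'; python3 -m pendant '[0,0,-0.02,0,0,0,1,0,0,0,0,0,0,1,0,0,0,0,0,0,1]')| grep -E "tcp_p|wrist"
```

```text
tcp_pos: [0.5832, -0.1646, 0.1912]
wrist_force: [5.5, -0.7, 0.4]
tcp_pos: [0.5832, -0.1646, 0.1907]
wrist_force: [4.7, -0.5, 0.2]
```

```bash
( python3 -m pendant '[0,0,-0.03,0,0,0,1,0,0,0,0,0,0,1,0,0,0,0,0,0,1]'; python3 -m pendant '[0,0,-0.03,0,0,0,1,0,0,0,0,0,0,1,0,0,0,0,0,0,1]')| grep -E "tcp_p|wrist"
```

```text
tcp_pos: [0.5832, -0.1646, 0.1897]
wrist_force: [4.6, -0.5, 0.1]
tcp_pos: [0.5832, -0.1646, 0.1888]
wrist_force: [5.7, -1.0, 0.1]
```

```bash
( python3 -m pendant '[0,0,-0.03,0,0,0,1,0,0,0,0,0,0,1,0,0,0,0,0,0,1]'; python3 -m pendant '[0,0,-0.02,0,0,0,1,0,0,0,0,0,0,1,0,0,0,0,0,0,1]')| grep -E "tcp_p|wrist"
```

```text
tcp_pos: [0.5832, -0.1646, 0.1879]
wrist_force: [5.7, -0.4, -0.1]
tcp_pos: [0.5832, -0.1646, 0.1874]
wrist_force: [5.2, -0.1, -0.7]
```

```bash
( python3 -m pendant '[0,0,-0.03,0,0,0,1,0,0,0,0,0,0,1,0,0,0,0,0,0,1]'; python3 -m pendant '[0,0,-0.03,0,0,0,1,0,0,0,0,0,0,1,0,0,0,0,0,0,1]')| grep -E "tcp_p|wrist"
```

```text
tcp_pos: [0.5832, -0.1646, 0.1864]
wrist_force: [5.2, -1.1, 0.7]
tcp_pos: [0.5832, -0.1646, 0.1855]
wrist_force: [5.1, -1.5, -0.7]
```

```bash
( python3 -m pendant '[0,0,-0.03,0,0,0,1,0,0,0,0,0,0,1,0,0,0,0,0,0,1]'; python3 -m pendant '[0,0,-0.03,0,0,0,1,0,0,0,0,0,0,1,0,0,0,0,0,0,1]')| grep -E "tcp_p|wrist"
```

```text
tcp_pos: [0.5832, -0.1646, 0.1846]
wrist_force: [5.2, -0.1, -0.7]
tcp_pos: [0.5832, -0.1646, 0.1838]
wrist_force: [4.6, -1.4, -0.5]
```

```bash
( python3 -m pendant '[0,0,-0.03,0,0,0,1,0,0,0,0,0,0,1,0,0,0,0,0,0,1]'; python3 -m pendant '[0,0,-0.03,0,0,0,1,0,0,0,0,0,0,1,0,0,0,0,0,0,1]')| grep -E "tcp_p|wrist"
```

```text
tcp_pos: [0.5832, -0.1646, 0.1829]
wrist_force: [6.5, -1.4, -1.3]
tcp_pos: [0.5832, -0.1646, 0.1819]
wrist_force: [4.6, -1.3, -0.7]
```

```bash
( python3 -m pendant '[0,0,-0.03,0,0,0,1,0,0,0,0,0,0,1,0,0,0,0,0,0,1]'; python3 -m pendant '[0,0,-0.03,0,0,0,1,0,0,0,0,0,0,1,0,0,0,0,0,0,1]')| grep -E "tcp_p|wrist"
```

```text
tcp_pos: [0.5832, -0.1646, 0.1811]
wrist_force: [5.9, -0.2, -0.6]
tcp_pos: [0.5832, -0.1646, 0.1801]
wrist_force: [5.6, -0.2, -1.7]
```

```bash
( python3 -m pendant '[0,0,-0.03,0,0,0,1,0,0,0,0,0,0,1,0,0,0,0,0,0,1]'; python3 -m pendant '[0,0,-0.02,0,0,0,1,0,0,0,0,0,0,1,0,0,0,0,0,0,1]')| grep -E "tcp_p|wrist"
```

```text
tcp_pos: [0.5832, -0.1646, 0.1792]
wrist_force: [4.9, -0.6, -0.8]
tcp_pos: [0.5832, -0.1646, 0.1787]
wrist_force: [5.7, -1.3, 0.1]
```

```bash
( python3 -m pendant '[0,0,-0.03,0,0,0,1,0,0,0,0,0,0,1,0,0,0,0,0,0,1]'; python3 -m pendant '[0,0,-0.03,0,0,0,1,0,0,0,0,0,0,1,0,0,0,0,0,0,1]')| grep -E "tcp_p|wrist"
```

```text
tcp_pos: [0.5832, -0.1646, 0.1778]
wrist_force: [4.9, 0.0, 0.0]
tcp_pos: [0.5832, -0.1646, 0.1768]
wrist_force: [5.6, -0.9, -0.0]
```

```bash
( python3 -m pendant '[0,0,-0.03,0,0,0,1,0,0,0,0,0,0,1,0,0,0,0,0,0,1]'; python3 -m pendant '[0,0,-0.02,0,0,0,1,0,0,0,0,0,0,1,0,0,0,0,0,0,1]')| grep -E "tcp_p|wrist"
```

```text
tcp_pos: [0.5832, -0.1646, 0.1759]
wrist_force: [5.4, -0.7, -0.2]
tcp_pos: [0.5832, -0.1646, 0.1754]
wrist_force: [5.7, -0.4, 0.1]
```

```bash
( python3 -m pendant '[0,0,-0.02,0,0,0,1,0,0,0,0,0,0,1,0,0,0,0,0,0,1]'; python3 -m pendant '[0,0,-0.02,0,0,0,1,0,0,0,0,0,0,1,0,0,0,0,0,0,1]')| grep -E "tcp_p|wrist"
```

```text
tcp_pos: [0.5832, -0.1646, 0.1748]
wrist_force: [6.3, -0.2, -0.4]
tcp_pos: [0.5832, -0.1646, 0.1742]
wrist_force: [5.8, 0.0, -1.4]
```

```bash
( python3 -m pendant '[0,0,-0.02,0,0,0,1,0,0,0,0,0,0,1,0,0,0,0,0,0,1]'; python3 -m pendant '[0,0,-0.02,0,0,0,1,0,0,0,0,0,0,1,0,0,0,0,0,0,1]')| grep -E "tcp_p|wrist"
```

```text
tcp_pos: [0.5832, -0.1646, 0.1736]
wrist_force: [5.9, -0.0, -1.2]
tcp_pos: [0.5832, -0.1646, 0.173]
wrist_force: [4.2, -0.7, -0.7]
```

```bash
( python3 -m pendant '[0,0,-0.02,0,0,0,1,0,0,0,0,0,0,1,0,0,0,0,0,0,1]'; python3 -m pendant '[0,0,-0.02,0,0,0,1,0,0,0,0,0,0,1,0,0,0,0,0,0,1]')| grep -E "tcp_p|wrist"
```

```text
tcp_pos: [0.5832, -0.1646, 0.1724]
wrist_force: [5.5, -1.3, 0.4]
tcp_pos: [0.5832, -0.1646, 0.1718]
wrist_force: [5.5, -0.1, -0.5]
```

```bash
( python3 -m pendant '[0,0,-0.02,0,0,0,1,0,0,0,0,0,0,1,0,0,0,0,0,0,1]'; python3 -m pendant '[0,0,-0.02,0,0,0,1,0,0,0,0,0,0,1,0,0,0,0,0,0,1]')| grep -E "tcp_p|wrist"
```

```text
tcp_pos: [0.5833, -0.1647, 0.1715]
wrist_force: [5.2, -0.7, 0.5]
tcp_pos: [0.5833, -0.1647, 0.1713]
wrist_force: [4.6, -0.3, 5.4]
```

```bash
( python3 -m pendant '[0,0,-0.008,0,0,0,1,0,0,0,0,0,0,1,0,0,0,0,0,0,1]')| grep -E "tcp_p|wrist"
python3 - <<'E'
from h import *
F=[]
for i in range(5): optics.camera("top");F.append(r.get_state()["wrist_force"])
print(np.mean(F,0))
E
```

```text
tcp_pos: [0.5834, -0.1647, 0.1712]
wrist_force: [4.5, 0.2, 6.5]
[3.70855977 0.19817217 5.84960374]
```

```bash
( python3 -m pendant '[0,0,-0.008,0,0,0,1,0,0,0,0,0,0,1,0,0,0,0,0,0,1,0,0,0,0,0,0,1]')| grep -E "tcp_p|wrist"; python3 -m pendant '[0,0,0,0,0,0,0.85,0,0,0,0,0,0,0.8,0,0,0,0,0,0,0.7,0,0,0,0,0,0,0.6,0,0,0,0,0,0,0.5,0,0,0,0,0,0,0.5,0,0,0,0,0,0,0.5]' 20
```

```text
tcp_pos: [0.5834, -0.1647, 0.1711]
wrist_force: [4.0, -0.1, 6.0]
time_s: 25.88
tcp_pos: [0.5814, -0.164, 0.1676]
tcp_rot: [-0.001, 0.735, 0.678, -0.0]
wrist_force: [-0.1, 0.0, -0.5]
opening: 0.0429
grasp_force: 0.0
```

```bash
python3 -m pendant '[0,0,0.3,0,0,0,0.5,0,0,0.5,0,0,0,0.4,0,0,0.8,0,0,0,0.3,0,0,1,0,0,0,0.3,0,0,1,0,0,0,0.3,0,0,0.5,0,0,0,0.3,0,0,0,0,0,0,0.3]' |grep -E "time|tcp_p|wrist"
python3 - <<'E'
from h import *
i=optics.camera("scene")["img"];cv2.imwrite("pics/s5.png",cv2.resize(i[180:255,220:320],(800,600),interpolation=cv2.INTER_CUBIC))
E
```

```text
time_s: 26.47
tcp_pos: [0.5838, -0.165, 0.2978]
wrist_force: [1.0, -0.2, 0.6]
```

View pics/s5.png

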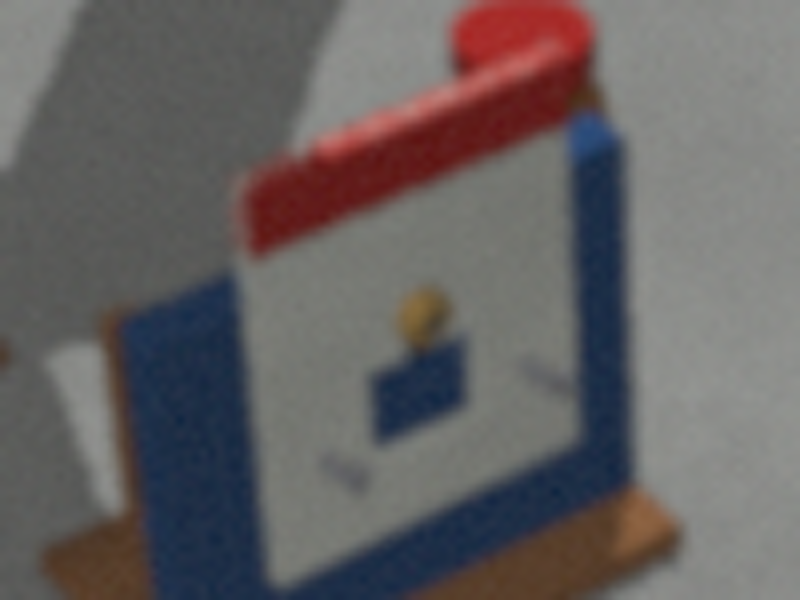

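The rack hangs with the screw head at (422,317), just above the mouth (top edge at about y=355), and it looks flat. One numeric check of level before handing in.

Run:
```python
from h import *
from scipy.optimize import least_squares
s=optics.camera("scene");yaw=np.radians(-4.6)
x=np.array([np.cos(yaw),np.sin(yaw),0]);y=np.array([-x[1],x[0],0]);z=np.array([0,0,1.])
pts=[(.005,-.055,.12,258,258),(.005,.055,.12,580,125),(.0025,-.055,0,275,590),(.0025,.055,0,582,440),(.0025,-.019,.062,370,375),(.0025,.019,.062,463,338)]
def f(p,full=False):
    c=np.cos(p[3]);n=np.sin(p[3]);Y=c*y+n*z;Z=c*z-n*y
    return np.concatenate([(proj(s,p[:3]+a*x+b*Y+h*Z)-[220,180])*8-[u,v] for a,b,h,u,v in pts])
q=least_squares(f,[.583,-.165,.056,0]);print(q.x,np.degrees(q.x[3]),np.round(q.fun,1))
s=r.get_state();print(s["time_s"],s["wrist_force"])
```

```text
[ 0.59058468 -0.17415295  0.06267977 -0.02165325] -1.2406400680744794 [ -4.2   2.8  -2.9   2.6   0.   -2.2  -3.9   6.5  -2.    0.4  13.1 -10. ]
26.5667 [ 0.36962121 -0.20572466 -1.10266007]
```

```bash
python3 -c "
from rig import r
print(r.finish_job())"
```

```text
the job is handed in; nothing more can be done
None
```

The rack hangs on the brass screw of the large blue board, seated with a push of roughly 6 N and released. In the last picture it looked flat and level to about 1°, and I handed the job in at about 26.6 s; no verdict came back.

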